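# Get the brass padlock off the back of the crowded hook

## Task

Flip the red keeper lever down to open the crowded hook, move the red and the green padlock from it over to the spare hook, and only then take the brass padlock from the back and stand it upright in the grey tray. Both front padlocks must end up hanging on the spare hook by their shackles; do not drop any padlock, and do not knock the anchor box, the yellow case or the wrench on it out of place.

Things in the scene. Friction and masses are not known exactly. Their poses are not given: they have to be found in the camera images.
- crowded_root (a point): Root of the crowded hook, on its centre line at the rail's face, level with the TOP of its prongs: two level steel prongs 6 mm thick, 20 mm wide over both, running 140 mm along this frame's -x (towards the robot). y runs along the rail, z up. Holds 3 padlocks about 38 mm apart: brass at the back, about 36 mm from the root, red and green before it in either order.
- crowded_nose (a point): Free end of the crowded hook: 140 mm from its root along -x; the prong ends turn up to 12 mm above the prongs' top, where this point lies. The red lever is pivoted here, 4 mm below this point.
- spare_root (a point): Root of the spare hook: same shape and frame as the crowded hook, parallel to it on the same rail (left or right of it), but without a lever and empty.
- spare_nose (a point): Free end of the spare hook, 140 mm from its root along -x, at the top of the 12 mm upturned ends.
- rack: Fixed black steel stand with the rail that carries both hooks: 440 mm long along y, 184 mm high; the rail's face to the robot is at x = 0, and the hooks stick out to its -x. Origin on the table below the rail's middle. Two blue bins, lower than the prongs, hang at the middle of its far side.
- keeper (a joint): Angle of the red keeper lever at the crowded hook's nose: 0 upright (starts within 0.15), grows as it flips towards the robot (hook's -x) and down to its stop at 1.75, nearly level. Upright, a shackle cannot be lifted over it; beyond 1.2 it is open and a shackle passes round it. It stays where left; about 1 N at its tip moves it.
- keeper_tip (a point): Tip of the red lever, 46 mm from its pivot. The lever is 6 mm thick and 12 mm wide, with a crossbar 12 mm thick and 22 mm long (along y) at the tip.
- brass_lock_mid (a point): Centre of the brass padlock, half-way up its 101 mm; z up, y across its width. Body 62 (y) x 26 (x) x 46 (z), flat base. Steel U shackle 58 wide outside, 40 inside, bar 9 (10 along x): straight upright legs from 4 below to 35 above this point, top bar's underside 41.5 above. Hangs square to the hook, bar on the prongs; gripped from above across the legs (along y). 0.25 to 0.49 kg.
- red_lock_mid (a point): Centre of the red padlock: shape, size and frame as the brass one.
- green_lock_mid (a point): Centre of the green padlock: shape, size and frame as the brass one.
- tray_in (a point): Centre of the inner floor (4 mm or so above the table) of the grey open tray, 160 x 160 mm outside, walls 4 mm thick and 30 mm high; fixed. It lies left or right of the rack's front, the yellow case on the other side.
- anchor_box: White nylon anchor box standing on the table before the rack, between the two hooks: 50 (x) x 70 (y) x 115 (z) mm, origin at the centre of its underside. Loose, 0.4 kg; leave it alone.
- case: Yellow tool case on the table, 150 (x) x 200 (y) x 75 (z) mm, origin at the centre of its underside. Loose, 2 kg; leave it alone.
- wrench: Chrome wrench, 160 mm long, lying along its own x on top of the case, origin at its underside. Loose; leave it alone.
Mind the look-alikes: they are no part of the job. What is shaped like the part that bears brass_lock_mid but blue, pink or purple is not meant.

How it is judged:
On the way, in this order (a step that is already met when the one before it is completed fails the run):
1. the keeper lever is flipped open (beyond 1.2 rad) with all three padlocks still on the crowded hook (value of joint keeper above 1.2 rad and x of red_lock_mid in the frame of crowded_root between -0.14 and 0 m and y of red_lock_mid in the frame of crowded_root between -0.025 and 0.025 m and z of red_lock_mid in the frame of crowded_root between -0.06 and -0.033 m and angle between each of red_lock_mid, green_lock_mid, brass_lock_mid's own z axis and vertical below 0.3 rad and x of green_lock_mid in the frame of crowded_root between -0.14 and 0 m and y of green_lock_mid in the frame of crowded_root between -0.025 and 0.025 m and z of green_lock_mid in the frame of crowded_root between -0.06 and -0.033 m and x of brass_lock_mid in the frame of crowded_root between -0.14 and 0 m and y of brass_lock_mid in the frame of crowded_root between -0.025 and 0.025 m and z of brass_lock_mid in the frame of crowded_root between -0.06 and -0.033 m), for 0.1 s.
2. the red and green padlocks hang on the spare hook while the brass one still hangs on the crowded hook (x of red_lock_mid in the frame of spare_root between -0.14 and 0 m and y of red_lock_mid in the frame of spare_root between -0.025 and 0.025 m and z of red_lock_mid in the frame of spare_root between -0.06 and -0.033 m and angle between each of red_lock_mid, green_lock_mid, brass_lock_mid's own z axis and vertical below 0.3 rad and x of green_lock_mid in the frame of spare_root between -0.14 and 0 m and y of green_lock_mid in the frame of spare_root between -0.025 and 0.025 m and z of green_lock_mid in the frame of spare_root between -0.06 and -0.033 m and x of brass_lock_mid in the frame of crowded_root between -0.14 and 0 m and y of brass_lock_mid in the frame of crowded_root between -0.025 and 0.025 m and z of brass_lock_mid in the frame of crowded_root between -0.06 and -0.033 m), for 0.2 s.
At the end, for the whole second after the job is handed in: Red and green hang at rest on the spare hook by their shackles (centre along the prongs, within 25 mm sideways, 33 to 60 mm below the prongs' top, tilt under 0.3 rad); brass stands at rest on its base on the tray's floor, inside its walls (tilt under 0.1 rad) (x of red_lock_mid in the frame of spare_root between -0.14 and 0 m and y of red_lock_mid in the frame of spare_root between -0.025 and 0.025 m and z of red_lock_mid in the frame of spare_root between -0.06 and -0.033 m and angle between each of red_lock_mid, green_lock_mid's own z axis and vertical below 0.3 rad and x of green_lock_mid in the frame of spare_root between -0.14 and 0 m and y of green_lock_mid in the frame of spare_root between -0.025 and 0.025 m and z of green_lock_mid in the frame of spare_root between -0.06 and -0.033 m and linear speed of each of red_lock, green_lock, brass_lock below 0.03 m/s and x of brass_lock_mid in the frame of tray_in between -0.075 and 0.075 m and y of brass_lock_mid in the frame of tray_in between -0.075 and 0.075 m and z of brass_lock_mid in the frame of tray_in between 0.045 and 0.055 m and angle between brass_lock_mid's own z axis and vertical below 0.1 rad); the robot touches nothing.
It fails at once if a red or green padlock is dropped or set down (centre lower than 100 mm above the table) (height (world z) of any of red_lock_mid, green_lock_mid below 0.1 m).
It fails at once if the brass padlock is dropped or set down outside the tray (centre lower than 100 mm more than 100 mm from the tray's centre) (height (world z) of brass_lock_mid below 0.1 m and horizontal distance between brass_lock_mid and tray_in above 0.1 m).
It fails at once if the brass padlock is tipped over (angle between brass_lock_mid's own z axis and vertical above 0.9 rad).
It fails at once if the anchor box, the yellow case or the wrench is moved by more than 20 mm or tipped (distance of any of anchor_box, case, wrench from where it was at the start of the episode above 0.02 m or angle between anchor_box's own z axis and vertical above 0.3 rad).
It also fails if it takes over 72 s, if anything falls off the work surface, if the arm or the gripper's body presses on something with over 40 N, if the wrist force passes 120 N, or if a joint passes its speed limit or range.

## Robot

A 6-joint arm with a two-finger parallel gripper is mounted at the origin on the work surface. World frame = base frame: x ahead of the robot, y to its left, z up, the work surface at z = 0. Lengths are in m, angles in rad, forces in N, time in s.
With the tool pointing down it reaches from about 0.35 to 0.725 m from the base axis. Payload 6 kg.
Tool frame: the origin (TCP) lies on the centre line of the jaws, within the pads' length; the fingertips stand 17 mm ahead of it and the grasp point (between the pads) lies 2 mm behind it; z points along the fingers, y is the line along which they close (so a half turn about z gives the same grasp; the last joint's range is limited). The gripper opens to 85 mm and grips with 20 to 120 N. Pads are 22 mm wide; open, the fingers measure 114 mm over their backs; the gripper's body (76 mm by 85 mm) begins 54 mm behind the grasp point. The pads swing forward as they close: fully open they stand 13 mm farther back than shut.
Start: joints at [1.647, 0.04, 0.085, 0, -1.615, -0.334], TCP at [0.153, 0.58, 0.248] pointing down, gripper open.
Joint ranges: [-2.56, 2.56], [-1.29, 2.01], [-1.08, 1.49], [-3.29, 1.98], [-2.81, -0.18], [-2.99, 2.99]. Speed limits (rad/s): [2.57, 2.57, 3.01, 3.14, 3.14, 3.14].

## Interface

Orientations are given as a 3x3 rotation matrix whose columns are the frame's x, y, z axes.
In Python, from cell import env gives the robot as it stands. The module is installed in compiled form; this text tells all that it offers.
- The arm moves only by the tool move_arm, never from a script. Its argument "moves" is a list of rows, each a list of 4 numbers: the shift along the tool's x, y, z in mm, then the turn about the tool's z in degrees. In form: [[x, y, z, turn], ...]. A call has 1 to 10 rows; each row is the pose to reach, as a shift and turn from the pose commanded when the call began, along the tool's axes at that moment; what a row does not reach only later rows make up. A row lasts 1/8 s, in which the tool goes at most 62.5 mm and 10.7 degrees, less where a joint would pass 70% of its speed; a pose out of reach is approached as far as the arm can. A call with a gripper value outside its range is refused whole. "hand" is the opening, from 0 (shut) to 1 (fully open), set as the call begins (left out, the last holds). The fingers move at their own pace and stop on an object; the grip force is fixed at half the most. Time passes only in rows, so rows that repeat a pose let the fingers close. It gives the time, the measured TCP pose, the force, the opening and the grip force at its end, in the units of the state.
- env.observe(): the state, without advancing time (a new reading comes with each control period).
- env.grab_frame(name): name is "scene" or "side" or "wrist"; returns a dict with "img" (400x640x3 uint8, red, green, blue), "camera_matrix" (3x3 intrinsics, pixels), "cam_to_world" (4x4, takes a point from camera to world coordinates); the wrist camera has in their place "tool_from_camera" (4x4, takes a point from camera to tool coordinates, whose origin is the TCP and whose axes are the flange's). Camera axes: x right, y down, z forward; pixel columns grow to the right and rows downward; lengths in m; the calibration is good to about 2 mm. The wrist camera is an equidistant fisheye: a pixel r from the principal point sees the ray r / f radians off the axis. A picture is of the moment at which its call begins: read the wrist's pose just before it. There is no depth.
- env.hand_in(): hands the job in; it is judged then, once.
The state is a dict: "t": time; "q": joint angles; "joint_velocities": joint speeds; "effort": joint torques, N m; "tcp_pos": TCP position; "orientation": TCP orientation; "contact_force": force on the tool from outside, world axes, zero at the start; "wrist_torque": the same for the moment, N m; "opening": finger opening in m; "gripper_force": force on a finger pad.
Only numpy, scipy, OpenCV 4.12 (cv2) and the standard library are available. Lean on these libraries where they do the work, as an engineer would, in place of code of your own. Each camera call takes 0.05 s, during which the arm holds its last target. There are 200 camera calls.

## Working session

There is one attempt and no reset: what is moved stays moved. The work goes in short steps, Python scripts to look and compute and a tool call to move; the robot and the scene stay as the last step left them, time stands still between calls to the robot, and variables do not carry over. Pictures are saved under pics/ and viewed, at most 10 in all, crops included, and the job is handed in when it is done.

Besides the shell and the picture viewer there is one more tool, called after "Request:" as name(argument=value, ...) on one line, values as JSON. move_arm: Moves the arm, as the interface text tells. Its arguments: {"type":"object","properties":{"moves":{"type":"array","items":{"type":"array","items":{"type":"number"}}},"hand":{"type":"number"}},"required":["moves"]}

```bash
mkdir -p pics; python3 - <<'E'
from cell import env
import cv2,numpy as np
s=env.observe();print({k:np.round(v,3).tolist() for k,v in s.items()})
for n in("scene","side"):
    f=env.grab_frame(n);cv2.imwrite(f"pics/{n}0.png",f["img"][:,:,::-1]);print(n,f["camera_matrix"].round(1).tolist(),f["cam_to_world"].round(4).tolist())
    np.savez(f"{n}0.npz",**f)
E
```

```text
{'t': 0.0, 'q': [1.647, 0.041, 0.084, -0.0, -1.615, -0.334], 'joint_velocities': [-0.001, -0.001, -0.001, -0.0, 0.001, 0.001], 'effort': [-0.001, -36.821, 34.741, 6.932, -0.006, 0.0], 'tcp_pos': [0.153, 0.58, 0.247], 'orientation': [[0.967, -0.255, -0.0], [-0.255, -0.967, -0.002], [0.0, 0.002, -1.0]], 'contact_force': [-0.132, -0.192, 0.088], 'wrist_torque': [-0.026, 0.015, -0.002], 'gripper_force': 0.0, 'opening': 0.085}
scene [[502.0, 0.0, 309.0], [0.0, 502.0, 203.2], [0.0, 0.0, 1.0]] [[-0.0797, 0.6251, -0.7765, 1.4801], [0.9968, 0.0517, -0.0607, 0.0995], [0.0022, -0.7788, -0.6272, 0.8608], [0.0, 0.0, 0.0, 1.0]]
side [[363.1, 0.0, 314.6], [0.0, 363.1, 200.9], [0.0, 0.0, 1.0]] [[0.7166, -0.4685, 0.5168, 0.1495], [-0.6974, -0.4656, 0.5449, -0.4432], [-0.0146, -0.7508, -0.6603, 0.7312], [0.0, 0.0, 0.0, 1.0]]
```

View pics/scene0.png

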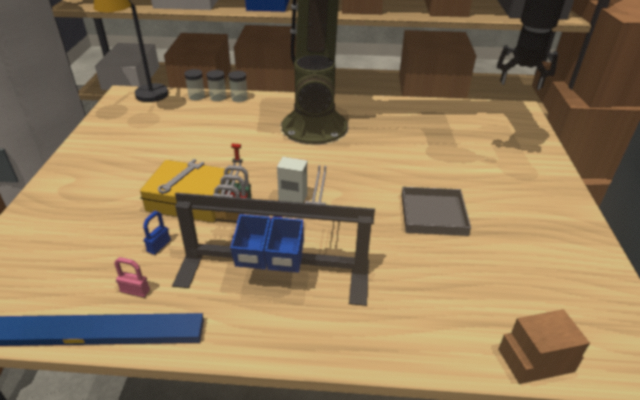

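View pics/side0.png

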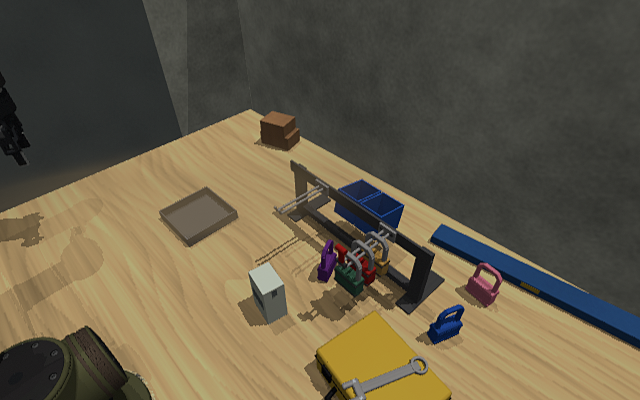

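```bash
python3 - <<'E'
import cv2,numpy as np
a=np.load("scene0.npz")["img"][130:290,160:400,::-1]
b=np.load("side0.npz")["img"][150:330,230:450,::-1]
cv2.imwrite("pics/crop1.png",np.hstack([cv2.resize(a,(400,267),interpolation=2)[:260],cv2.resize(b,(400,327),interpolation=2)[:260]]) if 0 else cv2.resize(b,(792,590)[0:2] if 0 else (720,589),interpolation=2))
cv2.imwrite("pics/crop2.png",cv2.resize(a,(792,528),interpolation=2))
E
```

```text
(no output)
```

View pics/crop1.png

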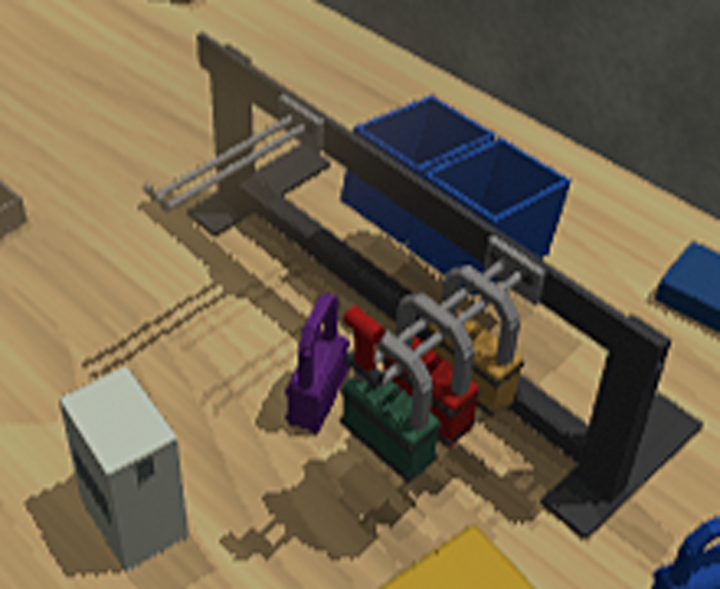

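View pics/crop2.png

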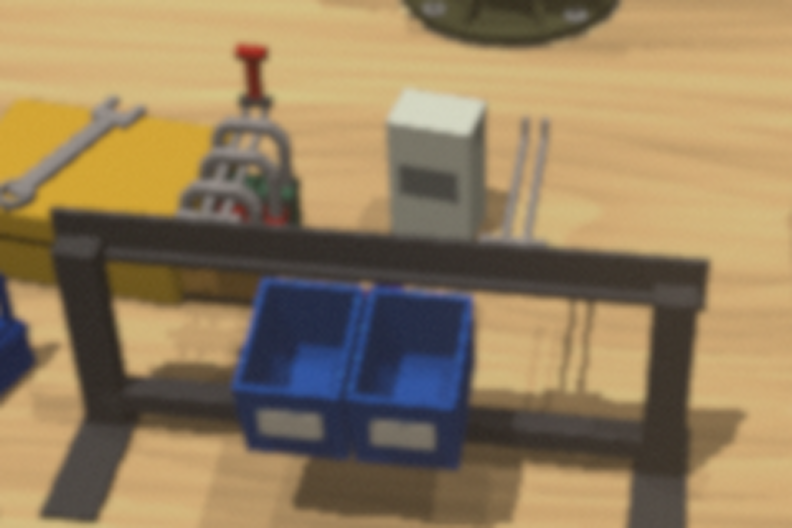

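```bash
cat > h.py <<'E'
import numpy as np,cv2
F={n:np.load(n+"0.npz") for n in("scene","side")}
def ray(n,u,v):
    f=F[n];d=np.linalg.inv(f["camera_matrix"])@[u,v,1];T=f["cam_to_world"];d=T[:3,:3]@d
    return T[:3,3],d/np.linalg.norm(d)
def tri(a,b):
    o1,d1=ray("scene",*a);o2,d2=ray("side",*b)
    s=np.linalg.lstsq(np.c_[d1,-d2],o2-o1,rcond=None)[0];p,q=o1+s[0]*d1,o2+s[1]*d2
    return (p+q)/2,np.linalg.norm(p-q)
def pl(n,u,v,z):
    o,d=ray(n,u,v);return o+d*(z-o[2])/d[2]
S=lambda u,v:(160+u/3.3,130+v/3.3)
D=lambda u,v:(230+u/3.2727,150+v/3.2727)
E
python3 - <<'E'
from h import *
np.set_printoptions(precision=3,suppress=True)
for k,a,b in [("spare nose",S(535,121),D(157,196)),("leverTip",S(251,50),D(363,318)),("crowd nose",S(256,98),D(385,375)),("railL",S(58,210),D(668,343)),("railR",S(708,262),D(203,37))]: print(k,*tri(a,b))
print("sp root side",pl("side",*D(300,121),.16),pl("side",*D(516,268),.16))
for n,z in(("scene",.184),("side",.184)):
    g=[S(58,210),S(708,262)] if n=="scene" else [D(668,343),D(203,37)]
    print(n,[pl(n,*x,z) for x in g])
print("tray",[pl("scene",*x,.03) for x in((402,189),(460,188),(469,231),(406,233))],[pl("side",*x,.03) for x in((161,212),(206,188),(238,211),(191,243))])
print("box",[pl("scene",*S(*x),.115) for x in((405,90),(487,98),(478,133),(390,128))],[pl("side",*D(*x),.115) for x in((62,402),(122,370),(177,440),(112,473))])
print("case",[pl("scene",*x,.075) for x in((164,162),(145,196))],[pl("side",*x,.075) for x in((378,312),(316,355),(450,385))])
# padlock shackle tops (side): centre top bar
for n,p in(("green",(405,348)),("red",(437,310)),("brass",(482,280))):print(n,pl("side",*D(*p),.168))
E
```

```text
spare nose [0.501 0.051 0.181] 0.0063638265527592
leverTip [ 0.49  -0.151  0.225] 0.00148763195409502
crowd nose [ 0.493 -0.158  0.182] 0.016753674535069728
railL [ 0.631 -0.264  0.181] 0.011390999292454743
railR [0.65  0.172 0.18 ] 0.0067876138582463694
sp root side [0.646 0.053 0.16 ] [ 0.637 -0.157  0.16 ]
scene [array([ 0.633, -0.257,  0.184]), array([0.652, 0.174, 0.184])]
side [array([ 0.631, -0.27 ,  0.184]), array([0.646, 0.162, 0.184])]
tray [array([0.369, 0.268, 0.03 ]), array([0.351, 0.427, 0.03 ]), array([0.528, 0.422, 0.03 ]), array([0.548, 0.266, 0.03 ])] [array([0.356, 0.412, 0.03 ]), array([0.505, 0.415, 0.03 ]), array([0.514, 0.259, 0.03 ]), array([0.356, 0.245, 0.03 ])]
box [array([ 0.368, -0.058,  0.115]), array([0.374, 0.009, 0.115]), array([0.423, 0.006, 0.115]), array([ 0.422, -0.064,  0.115])] [array([ 0.375, -0.001,  0.115]), array([ 0.418, -0.008,  0.115]), array([ 0.408, -0.076,  0.115]), array([ 0.364, -0.066,  0.115])]
case [array([ 0.359, -0.392,  0.075]), array([ 0.513, -0.394,  0.075])] [array([ 0.516, -0.237,  0.075]), array([ 0.365, -0.212,  0.075]), array([ 0.492, -0.413,  0.075])]
green [ 0.529 -0.154  0.168]
red [ 0.566 -0.148  0.168]
brass [ 0.606 -0.152  0.168]
```

Candidates for the brass padlock are brass in side at (380,260), purple standing at (327,262), blue at (447,325) and pink at (483,285). The crop confirms brass is the rearmost on the right hook, with the order lever, green, red, brass. The purple one stands on the table below. The spare hook is to the left, with the tray farther left.

Request:
move_arm(hand=0, moves=[[470, 424, -53, -12.5], [470, 424, -53, -12.5], [470, 424, -53, -12.5], [470, 424, -53, -12.5], [470, 424, -53, -12.5], [470, 424, -53, -12.5], [470, 424, -53, -12.5], [470, 424, -53, -12.5], [470, 424, -53, -12.5], [470, 424, -53, -12.5]])

```text
t: 1.35
tcp_pos: [0.4944, 0.0569, 0.3005]
orientation: [[0.999, -0.039, 0.0], [-0.039, -0.999, 0.0], [0.0, -0.0, -1.0]]
contact_force: [1.9, 1.9, 0.9]
opening: -0.0001
gripper_force: 0.0
```

```bash
cat >> h.py <<'E'
def go(x,y,z,yaw=-2.3):
    from cell import env
    s=env.observe();R=s["orientation"];d=R.T@(np.array([x,y,z])-s["tcp_pos"])*1000
    now=np.degrees(np.arctan2(R[1,0],R[0,0]))
    print("tcp",np.round(s["tcp_pos"],4),"yaw",round(now,2),"F",np.round(s["contact_force"],1),"->",np.round(d,1),"turn",round(now-yaw,1))
E
python3 -c "
from h import *
go(.56,-.155,.30)"
```

```text
tcp [0.4944 0.0569 0.3005] yaw -2.26 F [1.9 1.9 0.9] -> [ 73.9 209.2   0.5] turn 0.0
```

Request:
move_arm(moves=[[48, 203, 0, 0], [48, 203, 0, 0], [48, 203, 0, 0], [48, 203, 0, 0], [48, 203, 0, 0], [48, 203, 0, 0]])

```text
t: 2.1
tcp_pos: [0.5336, -0.1454, 0.3002]
orientation: [[0.999, -0.039, -0.0], [-0.039, -0.999, 0.0], [-0.0, -0.0, -1.0]]
contact_force: [0.1, -0.3, 0.5]
opening: -0.0001
gripper_force: 0.0
```

```bash
python3 - <<'E'
from h import *
from cell import env
s=env.observe();f=env.grab_frame("wrist")
np.savez("w1.npz",pos=s["tcp_pos"],R=s["orientation"],**f)
cv2.imwrite("pics/w1.png",f["img"][:,:,::-1]);print(s["tcp_pos"],f["camera_matrix"],f["tool_from_camera"].round(4))
E
```

```text
[ 0.53360193 -0.14535213  0.30024758] [[309.70691629   0.         324.10222749]
 [  0.         309.70691629 194.07534217]
 [  0.           0.           1.        ]] [[ 1.000e-04 -9.616e-01 -2.745e-01  6.890e-02]
 [ 1.000e+00  0.000e+00  3.000e-04 -1.500e-03]
 [-3.000e-04 -2.745e-01  9.616e-01 -1.255e-01]
 [ 0.000e+00  0.000e+00  0.000e+00  1.000e+00]]
```

View pics/w1.png

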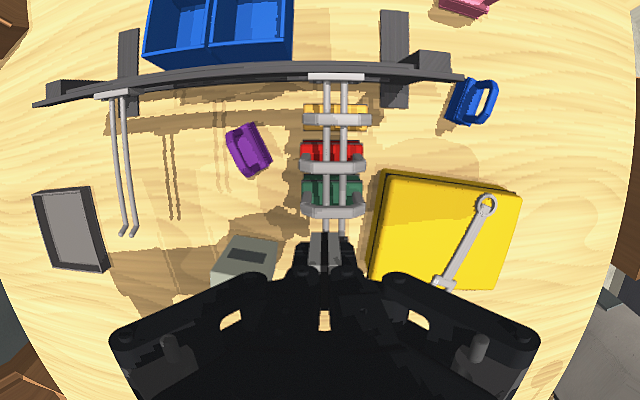

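```bash
cat >> h.py <<'E'
def wr(fn,u,v,z):
    f=np.load(fn);K=f["camera_matrix"];p=np.array([u-K[0,2],v-K[1,2]]);r=np.hypot(*p);t=r/K[0,0]
    d=np.r_[p/r*np.sin(t),np.cos(t)];T=f["tool_from_camera"]
    o=f["pos"]+f["R"]@T[:3,3];d=f["R"]@T[:3,:3]@d
    return (o+d*(z-o[2])/d[2]).round(4)
E
python3 - <<'E'
from h import *
w="w1.npz"
for k,u,v,z in [("brass",335,119,.179),("red",332,161,.179),("green",333,210,.179),("croot",334,80,.17),("c mid",333,232,.17),("c prong",334,185,.17),("snose",128,234,.182),("sroot",118,97,.17),("box nearR",277,241,.115),("box L",228,235,.115),("case corner",388,170,.075),
 ("tray",35,192,.03),("tray",86,187,.03),("tray",109,270,.03),("tray",54,268,.03)]: print(k,wr(w,u,v,z))
E
```

```text
brass [ 0.5933 -0.1548  0.179 ]
red [ 0.5596 -0.1513  0.179 ]
green [ 0.5178 -0.1508  0.179 ]
croot [ 0.6253 -0.1555  0.17  ]
c mid [ 0.4939 -0.1503  0.17  ]
c prong [ 0.5372 -0.1525  0.17  ]
snose [0.4992 0.0534 0.182 ]
sroot [0.6332 0.0485 0.17  ]
box nearR [ 0.4618 -0.0888  0.115 ]
box L [ 0.47   -0.0328  0.115 ]
case corner [ 0.5287 -0.2186  0.075 ]
tray [0.5154 0.4115 0.03  ]
tray [0.5172 0.252  0.03  ]
tray [0.3634 0.2482 0.03  ]
tray [0.3527 0.4217 0.03  ]
```

Request:
move_arm(moves=[[-3, 7, 40, 0], [-3, 7, 76, 0], [-3, 7, 76, 0], [-25, 7, 76, 0], [-45, 7, 76, 0], [-65, 7, 76, 0], [-82, 7, 76, 0], [-82, 7, 76, 0], [-82, 7, 90, 0], [-82, 7, 100, 0]])

```text
t: 3.4
tcp_pos: [0.4517, -0.1494, 0.1992]
orientation: [[0.999, -0.039, -0.001], [-0.039, -0.999, 0.0], [-0.001, -0.0, -1.0]]
contact_force: [0.2, 0.6, 0.7]
opening: 0.0004
gripper_force: 0.4
```

```bash
python3 - <<'E'
from h import *
from cell import env
go(.45,-.15,.193)
f=env.grab_frame("side");cv2.imwrite("pics/s2.png",cv2.resize(f["img"][150:330,230:450,::-1],(720,589),interpolation=2))
E
```

```text
tcp [ 0.4517 -0.1494  0.1992] yaw -2.25 F [0.2 0.6 0.7] -> [-1.6  0.7  6.2] turn 0.0
```

View pics/s2.png

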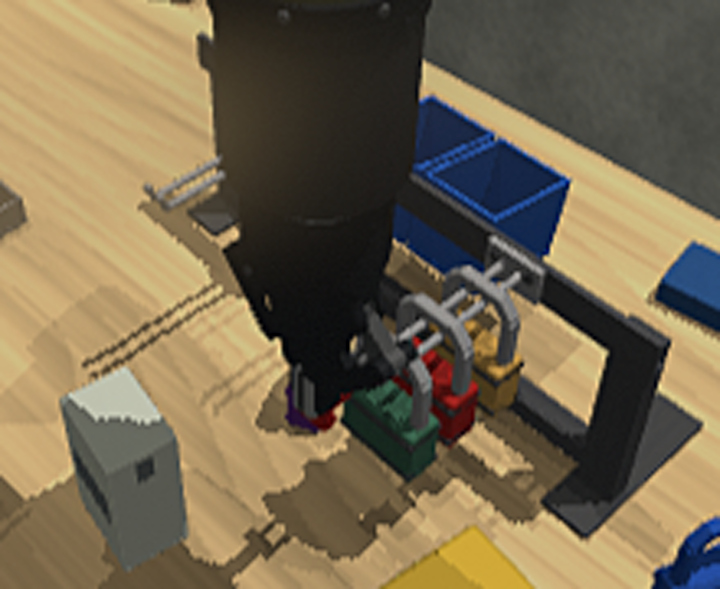

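The lever is under the fingertips and swung down, with red visible at crop (320,420), and the locks are undisturbed. I'll press it a bit further.

Request:
move_arm(moves=[[0, 0, 4, 0], [0, 0, 8, 0], [0, 0, 8, 0]])

```text
t: 3.82
tcp_pos: [0.4519, -0.15, 0.1976]
orientation: [[0.999, -0.039, 0.004], [-0.039, -0.999, -0.002], [0.004, 0.002, -1.0]]
contact_force: [-11.3, 7.3, 24.6]
opening: -0.0002
gripper_force: 12.6
```

Request:
move_arm(hand=1, moves=[[0, 0, -40, 0], [0, 0, -75, 0], [35, 0, -75, 0], [69, 0, -75, 0], [69, 0, -75, 0], [69, 0, -75, 0]])

```text
t: 4.58
tcp_pos: [0.5203, -0.1524, 0.2666]
orientation: [[0.999, -0.04, -0.002], [-0.04, -0.999, -0.0], [-0.002, 0.0, -1.0]]
contact_force: [-0.5, -0.2, 0.8]
opening: 0.0853
gripper_force: 0.0
```

```bash
python3 - <<'E'
from h import *
from cell import env
go(.521,-.1515,.147)
s=env.observe();f=env.grab_frame("wrist");np.savez("w2.npz",pos=s["tcp_pos"],R=s["orientation"],**f)
a=f["img"][100:400,150:500,::-1]
g=env.grab_frame("side")["img"][180:300,280:420,::-1]
cv2.imwrite("pics/w2.png",np.hstack([cv2.resize(a,(455,390)),cv2.resize(g,(340,390)[0:2],interpolation=2)]))
E
```

```text
tcp [ 0.5203 -0.1524  0.2666] yaw -2.28 F [-0.5 -0.2  0.8] -> [  0.8  -1.  119.6] turn 0.0
```

View pics/w2.png

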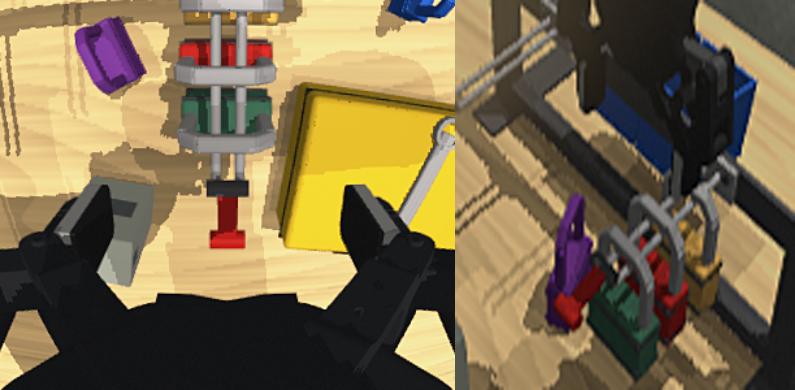

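Request:
move_arm(moves=[[0, -1, 50, 0], [0, -1, 90, 0], [0, -1, 112, 0], [0, -1, 120, 0], [0, -1, 120, 0]])

```text
t: 5.3
tcp_pos: [0.5204, -0.1515, 0.1482]
orientation: [[0.999, -0.04, 0.001], [-0.04, -0.999, -0.0], [0.001, 0.0, -1.0]]
contact_force: [-0.0, -0.5, 0.0]
opening: 0.0854
gripper_force: 0.0
```

Request:
move_arm(hand=0, moves=[[0, 0, 0, 0], [0, 0, 0, 0], [0, 0, 0, 0], [0, 0, 0, 0], [0, 0, 0, 0], [0, 0, 0, 0]])

```text
t: 6.05
tcp_pos: [0.5213, -0.1516, 0.1492]
orientation: [[0.999, -0.039, 0.003], [-0.039, -0.999, -0.001], [0.003, 0.001, -1.0]]
contact_force: [-0.5, -0.0, 5.9]
opening: 0.0571
gripper_force: 64.2
```

Request:
move_arm(moves=[[0, 0, -12, 0], [0, 0, -25, 0], [0, 0, -25, 0]])

```text
t: 6.42
tcp_pos: [0.5209, -0.1514, 0.1737]
orientation: [[0.999, -0.04, 0.002], [-0.04, -0.999, -0.0], [0.002, 0.0, -1.0]]
contact_force: [1.0, -0.2, -4.0]
opening: 0.0569
gripper_force: 64.7
```

```bash
python3 - <<'E'
from h import *
from cell import env
go(.415,-.147,.173)
f=env.grab_frame("side");cv2.imwrite("pics/s3.png",cv2.resize(f["img"][180:300,280:420,::-1],(700,600),interpolation=2))
E
```

```text
tcp [ 0.5209 -0.1514  0.1737] yaw -2.27 F [ 1.  -0.2 -4. ] -> [-106.    -0.2    0.5] turn 0.0
```

View pics/s3.png

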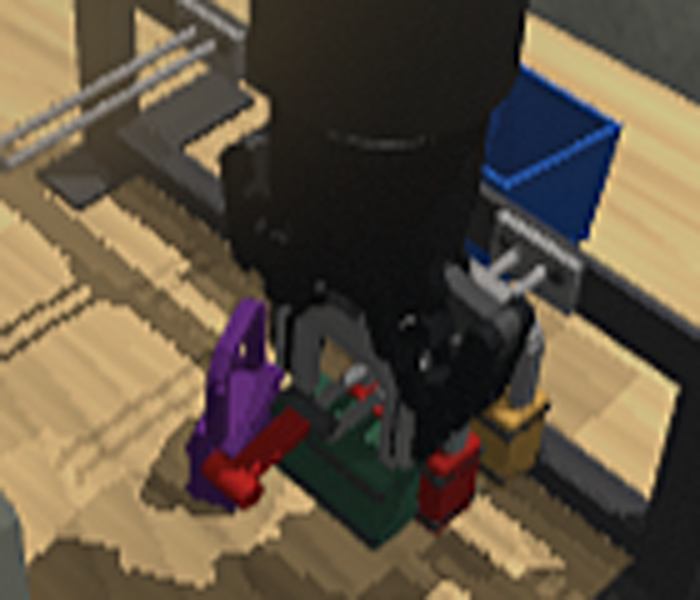

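Green is lifted clear inside the shackle, with about 4 N of weight on the tool. I'll slide it out along -x.

Request:
move_arm(moves=[[-20, 0, 0, 0], [-45, 0, 0, 0], [-75, 0, 0, 0], [-106, 0, 0, 0], [-106, 0, 0, 0], [-106, 0, -30, 0], [-106, 0, -60, 0], [-106, 0, -60, 0]])

```text
t: 7.48
tcp_pos: [0.4157, -0.1473, 0.2344]
orientation: [[0.999, -0.04, 0.004], [-0.04, -0.999, -0.0], [0.004, 0.0, -1.0]]
contact_force: [-0.8, 0.4, -5.2]
opening: 0.057
gripper_force: 66.1
```

```bash
python3 -c "
from h import *
go(.44,.056,.233);go(.44,.056,.173)"
```

```text
tcp [ 0.4157 -0.1473  0.2344] yaw -2.27 F [-0.8  0.4 -5.2] -> [  16.2 -204.1    1.5] turn 0.0
tcp [ 0.4157 -0.1473  0.2344] yaw -2.27 F [-0.8  0.4 -5.2] -> [  16.  -204.1   61.5] turn 0.0
```

Request:
move_arm(moves=[[10, -50, 0, 0], [20, -100, 0, 0], [26, -150, 0, 0], [26, -204, 0, 0], [26, -204, 0, 0], [26, -204, 30, 0], [26, -204, 60, 0], [26, -204, 60, 0]])

```text
t: 8.48
tcp_pos: [0.447, 0.0547, 0.1688]
orientation: [[0.999, -0.04, -0.006], [-0.04, -0.999, -0.003], [-0.006, 0.003, -1.0]]
contact_force: [0.3, -0.1, -3.8]
opening: 0.0571
gripper_force: 66.7
```

```bash
python3 - <<'E'
from h import *
from cell import env
go(.56,.0515,.173)
s=env.observe();f=env.grab_frame("wrist");np.savez("w3.npz",pos=s["tcp_pos"],R=s["orientation"],**f)
a=f["img"][60:360,175:475,::-1]
g=env.grab_frame("side")["img"][150:270,240:360,::-1]
cv2.imwrite("pics/w3.png",np.hstack([cv2.resize(a,(400,400)),cv2.resize(g,(400,400),interpolation=2)]))
E
```

```text
tcp [0.447  0.0547 0.1688] yaw -2.31 F [ 0.3 -0.1 -3.8] -> [113.   -1.4  -5. ] turn -0.0
```

View pics/w3.png

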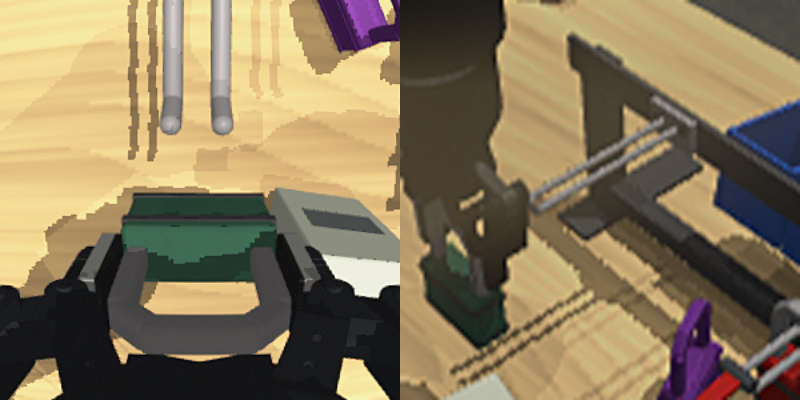

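```bash
python3 -c "
from h import *
print(wr('w3.npz',303.5,154,.182),wr('w3.npz',341.3,154,.182),wr('w3.npz',324.5,310,.19))
go(.57,.051,.174)"
```

```text
[0.4995 0.0616 0.182 ] [0.499  0.0478 0.182 ] [0.4364 0.0565 0.19  ]
tcp [0.4488 0.0551 0.1728] yaw -2.3 F [-0.2  0.2 -4.3] -> [121.3  -0.8  -1.1] turn -0.0
```

Request:
move_arm(moves=[[25, -1.5, 0, 0], [55, -1.5, 0, 0], [90, -1.5, 0, 0], [120, -1.5, 0, 0], [141, -1.5, 0, 0], [141, -1.5, 0, 0], [141, -1.5, 0, 0]])

```text
t: 9.45
tcp_pos: [0.5896, 0.0514, 0.1732]
orientation: [[0.999, -0.04, 0.001], [-0.04, -0.999, 0.0], [0.001, -0.0, -1.0]]
contact_force: [0.3, -0.9, -4.3]
opening: 0.0567
gripper_force: 67.0
```

Request:
move_arm(moves=[[0, 0, 8, 0], [0, 0, 16, 0], [0, 0, 22, 0], [0, 0, 24, 0], [0, 0, 24, 0]])

```text
t: 10.07
tcp_pos: [0.5896, 0.0515, 0.1493]
orientation: [[0.999, -0.039, 0.001], [-0.039, -0.999, -0.0], [0.001, 0.0, -1.0]]
contact_force: [-3.9, -0.5, 1.7]
opening: 0.0569
gripper_force: 67.5
```

Request:
move_arm(hand=1, moves=[[0, 0, 0, 0], [0, 0, 0, 0], [0, 0, 0, 0], [0, 0, 0, 0], [0, 0, -30, 0], [0, 0, -70, 0], [0, 0, -115, 0], [0, 0, -115, 0]])

```text
t: 11.08
tcp_pos: [0.5909, 0.0515, 0.2685]
orientation: [[0.999, -0.04, 0.008], [-0.04, -0.999, 0.001], [0.008, -0.002, -1.0]]
contact_force: [-1.3, 0.2, 0.3]
opening: 0.0856
gripper_force: 0.0
```

```bash
python3 - <<'E'
from h import *
from cell import env
go(.560,-.1535,.265)
s=env.observe();f=env.grab_frame("wrist");np.savez("w4.npz",pos=s["tcp_pos"],R=s["orientation"],**f)
a=f["img"][60:360,175:475,::-1]
g=env.grab_frame("side")["img"][150:300,270:420,::-1]
cv2.imwrite("pics/w4.png",np.hstack([cv2.resize(a,(400,400)),cv2.resize(g,(400,400),interpolation=2)]))
E
```

```text
tcp [0.5909 0.0515 0.2685] yaw -2.28 F [-1.3  0.2  0.3] -> [-22.7 206.1   2.9] turn 0.0
```

View pics/w4.png

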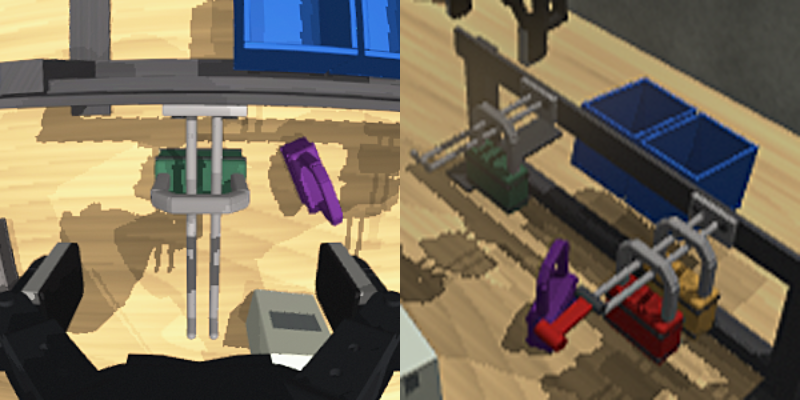

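Green hangs on the spare hook at w4 crop (201,200), and the side view confirms it. Red and brass are undisturbed and the lever is down. Red is next.

Request:
move_arm(moves=[[-6, 55, 0, 0], [-12, 110, 0, 0], [-18, 165, 0, 0], [-22, 206, 0, 0], [-22, 206, 0, 0], [-22, 206, 0, 0]])

```text
t: 11.92
tcp_pos: [0.5592, -0.1533, 0.2623]
orientation: [[0.999, -0.04, -0.002], [-0.04, -0.999, 0.0], [-0.002, -0.0, -1.0]]
contact_force: [-1.1, 0.6, -0.2]
opening: 0.0857
gripper_force: 0.0
```

```bash
python3 - <<'E'
from h import *
from cell import env
go(.560,-.1535,.147)
s=env.observe();f=env.grab_frame("wrist");np.savez("w5.npz",pos=s["tcp_pos"],R=s["orientation"],**f)
im=f["img"];h=cv2.cvtColor(im,cv2.COLOR_RGB2HSV)
# grey shackle runs down columns at sides of prongs (legs visible as bar ends), left of centre
for c in (304,308,312,336,340,344):
    col=h[60:330,c];m=(col[:,1]<45)&(col[:,2]>90);r=np.where(m)[0]+60
    print(c,[(int(g[0]),int(g[-1])) for g in np.split(r,np.where(np.diff(r)>1)[0]+1) if len(g)>3])
E
```

```text
tcp [ 0.5592 -0.1533  0.2623] yaw -2.29 F [-1.1  0.6 -0.2] -> [  1.1   0.2 115.3] turn 0.0
304 [(86, 94), (96, 102), (104, 112), (151, 165), (206, 220)]
308 [(86, 94), (96, 102), (104, 113), (151, 166), (206, 220)]
312 [(83, 94), (96, 102), (104, 113), (152, 166), (206, 220)]
336 [(83, 102), (104, 113), (115, 205), (207, 284), (292, 295)]
340 [(83, 102), (104, 113), (115, 167), (169, 181), (196, 200), (206, 220)]
344 [(83, 102), (104, 113), (152, 166), (206, 220)]
```

```bash
python3 -c "
from h import *
for v in (206,213,220,151,158.5,166): print(v,wr('w5.npz',324,v,.179),wr('w5.npz',324,v,.174))"
```

```text
206 [ 0.5596 -0.1517  0.179 ] [ 0.5579 -0.1517  0.174 ]
213 [ 0.5543 -0.1515  0.179 ] [ 0.5525 -0.1514  0.174 ]
220 [ 0.549  -0.1513  0.179 ] [ 0.5471 -0.1512  0.174 ]
151 [ 0.5987 -0.1533  0.179 ] [ 0.598  -0.1533  0.174 ]
158.5 [ 0.5936 -0.1531  0.179 ] [ 0.5927 -0.1531  0.174 ]
166 [ 0.5884 -0.1529  0.179 ] [ 0.5874 -0.1528  0.174 ]
```

Request:
move_arm(moves=[[-3, -0.5, 50, 0], [-3, -0.5, 90, 0], [-3, -0.5, 108, 0], [-3, -0.5, 115, 0], [-3, -0.5, 115, 0]])

```text
t: 12.6
tcp_pos: [0.557, -0.1527, 0.1496]
orientation: [[0.999, -0.039, 0.001], [-0.039, -0.999, -0.001], [0.001, 0.0, -1.0]]
contact_force: [0.2, -0.2, -0.1]
opening: 0.0855
gripper_force: 0.0
```

Request:
move_arm(hand=0, moves=[[0, 0, 0, 0], [0, 0, 0, 0], [0, 0, 0, 0], [0, 0, 0, 0], [0, 0, 0, 0], [0, 0, 0, 0]])

```text
t: 13.35
tcp_pos: [0.5572, -0.153, 0.1502]
orientation: [[0.999, -0.039, 0.003], [-0.039, -0.999, -0.001], [0.003, 0.001, -1.0]]
contact_force: [0.7, 0.7, 5.9]
opening: 0.0565
gripper_force: 63.8
```

Request:
move_arm(moves=[[0, 0, -12, 0], [0, 0, -25, 0], [0, 0, -25, 0]])

```text
t: 13.72
tcp_pos: [0.5569, -0.1529, 0.1747]
orientation: [[0.999, -0.04, 0.002], [-0.04, -0.999, -0.0], [0.002, 0.0, -1.0]]
contact_force: [0.3, 0.6, -4.1]
opening: 0.0568
gripper_force: 64.6
```

Request:
move_arm(moves=[[-25, 0, 0, 0], [-55, 0, 0, 0], [-85, 0, 0, 0], [-115, 0, 0, 0], [-142, 0, 0, 0], [-142, 0, 0, 0], [-142, 0, -30, 0], [-142, 0, -60, 0], [-142, 0, -60, 0]])

```text
t: 14.85
tcp_pos: [0.4158, -0.1473, 0.2355]
orientation: [[0.999, -0.04, 0.004], [-0.04, -0.999, -0.0], [0.004, 0.0, -1.0]]
contact_force: [-0.1, 0.5, -5.3]
opening: 0.057
gripper_force: 66.1
```

Request:
move_arm(moves=[[10, -50, 0, 0], [20, -100, 0, 0], [26, -150, 0, 0], [26, -206, 0, 0], [26, -206, 0, 0], [26, -206, 30, 0], [26, -206, 60, 0], [26, -206, 60, 0], [26, -206, 60, 0]])

```text
t: 15.98
tcp_pos: [0.4491, 0.0572, 0.1744]
orientation: [[0.999, -0.04, 0.001], [-0.04, -0.999, -0.0], [0.001, 0.0, -1.0]]
contact_force: [-0.4, 0.6, -2.8]
opening: 0.0568
gripper_force: 66.8
```

```bash
python3 -c "
from h import *
go(.54,.0535,.174)"
```

```text
tcp [0.4491 0.0572 0.1744] yaw -2.3 F [-0.4  0.6 -2.8] -> [91.   0.   0.5] turn -0.0
```

Request:
move_arm(moves=[[25, 0, 0, 0], [50, 0, 0, 0], [75, 0, 0, 0], [93, 0, 0, 0], [93, 0, 0, 0], [93, 0, 0, 0]])

```text
t: 16.73
tcp_pos: [0.5417, 0.0539, 0.1742]
orientation: [[0.999, -0.04, 0.001], [-0.04, -0.999, 0.0], [0.001, -0.0, -1.0]]
contact_force: [-0.1, 0.1, -4.5]
opening: 0.0566
gripper_force: 66.9
```

Request:
move_arm(moves=[[0, 0, 8, 0], [0, 0, 16, 0], [0, 0, 22, 0], [0, 0, 24, 0], [0, 0, 24, 0]])

```text
t: 17.35
tcp_pos: [0.5417, 0.0539, 0.1502]
orientation: [[0.999, -0.039, 0.001], [-0.039, -0.999, -0.0], [0.001, 0.0, -1.0]]
contact_force: [-3.6, -0.7, 0.8]
opening: 0.0567
gripper_force: 67.5
```

Resting on the prongs; releasing and going up and over to the brass one.

Request:
move_arm(hand=1, moves=[[0, 0, 0, 0], [0, 0, 0, 0], [0, 0, 0, 0], [0, 0, 0, 0], [0, 0, -30, 0], [0, 0, -70, 0], [0, 0, -115, 0], [0, 0, -115, 0]])

```text
t: 18.35
tcp_pos: [0.5429, 0.054, 0.2691]
orientation: [[0.999, -0.04, 0.007], [-0.04, -0.999, 0.002], [0.007, -0.002, -1.0]]
contact_force: [-0.3, -0.2, -0.2]
opening: 0.0854
gripper_force: 0.0
```

Request:
move_arm(moves=[[12, 55, 0, 0], [24, 110, 0, 0], [36, 165, 0, 0], [44, 207, 0, 0], [44, 207, 0, 0], [44, 207, 0, 0], [44, 207, 0, 0]])

```text
t: 19.23
tcp_pos: [0.5774, -0.1537, 0.2644]
orientation: [[0.999, -0.038, 0.0], [-0.038, -0.999, 0.0], [0.0, -0.0, -1.0]]
contact_force: [-0.3, 0.2, 1.1]
opening: 0.0853
gripper_force: 0.0
```

```bash
python3 - <<'E'
from h import *
from cell import env
go(.595,-.1545,.148)
s=env.observe();f=env.grab_frame("wrist");np.savez("w6.npz",pos=s["tcp_pos"],R=s["orientation"],**f)
h=cv2.cvtColor(f["img"],cv2.COLOR_RGB2HSV)
for c in (304,308,312,344):
    col=h[60:330,c];m=(col[:,1]<45)&(col[:,2]>90);r=np.where(m)[0]+60
    print(c,[(int(g[0]),int(g[-1])) for g in np.split(r,np.where(np.diff(r)>1)[0]+1) if len(g)>3])
f=env.grab_frame("side")["img"];h=cv2.cvtColor(f,cv2.COLOR_RGB2HSV)
# red/green/brass blobs in side view
for n,m in (("red",((h[...,0]<6)|(h[...,0]>174))&(h[...,1]>170)&(h[...,2]>60)),("green",(abs(h[...,0].astype(int)-78)<14)&(h[...,1]>90))):
    _,_,st,ce=cv2.connectedComponentsWithStats(m.astype(np.uint8))
    print(n,[(st[i][4],ce[i].round(0).tolist()) for i in range(1,len(st)) if st[i][4]>25])
E
```

```text
tcp [ 0.5774 -0.1537  0.2644] yaw -2.19 F [-0.3  0.2  1.1] -> [ 17.6   0.2 116.4] turn 0.1
304 [(106, 120), (124, 130), (132, 140), (166, 169), (176, 190)]
308 [(105, 120), (124, 130), (132, 140), (176, 191)]
312 [(102, 109), (112, 120), (123, 130), (132, 140), (178, 191), (309, 312)]
344 [(100, 120), (124, 130), (132, 140), (178, 191)]
red [(np.int32(105), [298.0, 230.0]), (np.int32(168), [331.0, 271.0])]
green []
```

```bash
python3 -c "
from h import *
for v in (177,184,191): print(v,wr('w6.npz',324,v,.179))"
```

```text
177 [ 0.5985 -0.1529  0.179 ]
184 [ 0.5935 -0.1527  0.179 ]
191 [ 0.5884 -0.1526  0.179 ]
```

Request:
move_arm(moves=[[17, 0, 20, 0], [17, 0, 60, 0], [17, 0, 100, 0], [17, 0, 112, 0], [17, 0, 115, 0], [17, 0, 115, 0]])

```text
t: 20.08
tcp_pos: [0.5951, -0.1553, 0.1515]
orientation: [[0.999, -0.039, 0.003], [-0.039, -0.999, -0.001], [0.003, 0.0, -1.0]]
contact_force: [-0.3, 0.1, 0.1]
opening: 0.0853
gripper_force: 0.0
```

Request:
move_arm(hand=0, moves=[[0, 0, 0, 0], [0, 0, 0, 0], [0, 0, 0, 0], [0, 0, 0, 0], [0, 0, 0, 0], [0, 0, 0, 0]])

```text
t: 20.82
tcp_pos: [0.5951, -0.1559, 0.1514]
orientation: [[0.999, -0.04, 0.003], [-0.04, -0.999, -0.001], [0.003, 0.001, -1.0]]
contact_force: [-0.1, -1.7, 5.6]
opening: 0.0576
gripper_force: 63.0
```

Request:
move_arm(moves=[[0, 0, -12, 0], [0, 0, -25, 0], [0, 0, -25, 0]])

```text
t: 21.2
tcp_pos: [0.5949, -0.1553, 0.1759]
orientation: [[0.999, -0.04, 0.002], [-0.04, -0.999, -0.0], [0.002, -0.0, -1.0]]
contact_force: [-0.4, -0.9, -2.5]
opening: 0.0574
gripper_force: 64.3
```

Request:
move_arm(moves=[[-30, -1, 0, 0], [-60, -1, 0, 0], [-90, -1, 0, 0], [-120, -1, 0, 0], [-150, -1, 0, 0], [-180, -1, 0, 0], [-180, -1, 0, 0], [-180, -1, -30, 0], [-180, -1, -60, 0], [-180, -1, -60, 0]])

```text
t: 22.45
tcp_pos: [0.4158, -0.1472, 0.2366]
orientation: [[0.999, -0.04, 0.004], [-0.04, -0.999, -0.0], [0.004, 0.0, -1.0]]
contact_force: [-0.3, 0.2, -3.5]
opening: 0.0569
gripper_force: 64.9
```

```bash
python3 -c "
from h import *
go(.436,.335,.235)"
```

```text
tcp [ 0.4158 -0.1472  0.2366] yaw -2.27 F [-0.3  0.2 -3.5] -> [   1.  -482.7    1.5] turn 0.0
```

Request:
move_arm(moves=[[1, -50, -20, 0], [1, -110, -20, 0], [1, -170, -20, 0], [1, -230, -20, 0], [1, -290, -20, 0], [1, -350, -20, 0], [1, -410, -20, 0], [1, -460, -20, 0], [1, -483, -20, 0], [1, -483, -20, 0]])

```text
t: 23.7
tcp_pos: [0.4341, 0.3368, 0.2514]
orientation: [[0.999, -0.038, -0.003], [-0.038, -0.999, -0.003], [-0.003, 0.003, -1.0]]
contact_force: [0.4, 0.1, -3.0]
opening: 0.0571
gripper_force: 65.2
```

```bash
python3 - <<'E'
from h import *
from cell import env
go(.436,.335,.095)
f=env.grab_frame("scene");d=np.abs(f["img"].astype(int)-F["scene"]["img"]).sum(2)
for p in ((402,189),(460,188),(469,231),(406,233)):print(pl("scene",*p,.03).round(3))
h=cv2.cvtColor(f["img"],cv2.COLOR_RGB2HSV);m=((h[...,0]>14)&(h[...,0]<28)&(h[...,1]>150)&(d>60)).astype(np.uint8)
_,_,st,ce=cv2.connectedComponentsWithStats(m);print([(st[i].tolist(),ce[i].round(0).tolist()) for i in range(1,len(st)) if st[i][4]>25])
E
```

```text
tcp [0.4341 0.3368 0.2514] yaw -2.17 F [ 0.4  0.1 -3. ] -> [  2.5   1.2 156.4] turn 0.1
[0.369 0.268 0.03 ]
[0.351 0.427 0.03 ]
[0.528 0.422 0.03 ]
[0.548 0.266 0.03 ]
[([432, 139, 24, 6, 88], [444.0, 142.0]), ([432, 148, 11, 6, 31], [437.0, 151.0]), ([443, 149, 11, 6, 35], [449.0, 151.0]), ([213, 169, 17, 24, 142], [221.0, 181.0])]
```

Position is fine and well inside the tray. Lowering now.

Request:
move_arm(moves=[[2, 1, 50, 0], [2, 1, 95, 0], [2, 1, 130, 0], [2, 1, 155, 0], [2, 1, 162, 0], [2, 1, 166, 0], [2, 1, 166, 0], [2, 1, 166, 0]])

```text
t: 24.75
tcp_pos: [0.437, 0.3347, 0.0895]
orientation: [[0.999, -0.04, 0.001], [-0.04, -0.999, 0.001], [0.001, -0.001, -1.0]]
contact_force: [-0.1, 0.5, -2.6]
opening: 0.0574
gripper_force: 65.2
```

Request:
move_arm(moves=[[0, 0, 3, 0], [0, 0, 5, 0], [0, 0, 5, 0]])

```text
t: 25.12
tcp_pos: [0.4365, 0.3342, 0.0831]
orientation: [[0.999, -0.04, -0.0], [-0.04, -0.999, -0.001], [-0.0, 0.001, -1.0]]
contact_force: [0.2, 0.2, -2.4]
opening: 0.057
gripper_force: 65.2
```

Request:
move_arm(moves=[[0, 0, 2, 0], [0, 0, 4, 0], [0, 0, 5, 0], [0, 0, 5, 0]])

```text
t: 25.62
tcp_pos: [0.4366, 0.3343, 0.0783]
orientation: [[0.999, -0.04, -0.0], [-0.04, -0.999, -0.0], [-0.0, 0.0, -1.0]]
contact_force: [1.0, 0.3, -1.3]
opening: 0.0568
gripper_force: 65.2
```

Request:
move_arm(moves=[[0, 0, 1, 0], [0, 0, 1.5, 0], [0, 0, 1.5, 0]])

```text
t: 26.0
tcp_pos: [0.4366, 0.3343, 0.0769]
orientation: [[0.999, -0.04, -0.0], [-0.04, -0.999, -0.0], [-0.0, 0.0, -1.0]]
contact_force: [-0.6, -0.3, -3.1]
opening: 0.0573
gripper_force: 65.2
```

Request:
move_arm(moves=[[0, 0, 1, 0], [0, 0, 2, 0], [0, 0, 2, 0]])

```text
t: 26.38
tcp_pos: [0.4366, 0.3343, 0.0748]
orientation: [[0.999, -0.04, -0.0], [-0.04, -0.999, -0.0], [-0.0, 0.0, -1.0]]
contact_force: [0.4, 0.6, -2.3]
opening: 0.0567
gripper_force: 65.2
```

Request:
move_arm(moves=[[0, 0, 1, 0], [0, 0, 2, 0], [0, 0, 2, 0]])

```text
t: 26.75
tcp_pos: [0.4369, 0.3344, 0.0735]
orientation: [[0.999, -0.04, 0.001], [-0.04, -0.999, 0.0], [0.001, -0.0, -1.0]]
contact_force: [-1.1, -0.1, 1.8]
opening: 0.0572
gripper_force: 65.2
```

Request:
move_arm(hand=1, moves=[[0, 0, 0, 0], [0, 0, 0, 0], [0, 0, 0, 0], [0, 0, 0, 0], [0, 0, -30, 0], [0, 0, -80, 0], [0, 0, -140, 0], [0, 0, -170, 0], [0, 0, -170, 0], [0, 0, -170, 0]])

```text
t: 28.0
tcp_pos: [0.4363, 0.3343, 0.2419]
orientation: [[0.999, -0.04, -0.001], [-0.04, -0.999, -0.001], [-0.001, 0.001, -1.0]]
contact_force: [0.2, 0.0, -1.6]
opening: 0.0852
gripper_force: 0.0
```

```bash
python3 - <<'E'
from h import *
from cell import env
go(.436,.335,.245)
s=env.observe();f=env.grab_frame("wrist");np.savez("w7.npz",pos=s["tcp_pos"],R=s["orientation"],**f)
def blobs(im,n,m):
    _,_,st,ce=cv2.connectedComponentsWithStats(m.astype(np.uint8));print(n,[(st[i].tolist(),ce[i].round(0).tolist()) for i in range(1,len(st)) if st[i][4]>25]);return ce
h=cv2.cvtColor(f["img"],cv2.COLOR_RGB2HSV)
m=(h[...,0]>14)&(h[...,0]<26)&(h[...,1]>130);m[:, :250]=0;m[:,400:]=0;m[:100]=0
blobs(0,"brass wrist",m)
g=env.grab_frame("side")["img"];h=cv2.cvtColor(g,cv2.COLOR_RGB2HSV).astype(int)
c=((h[...,0]<6)|(h[...,0]>174))&(h[...,1]>170)&(h[...,2]>60);blobs(0,"red",c)
r=g.astype(int);blobs(0,"green",(r[...,1]>r[...,0]*1.3)&(r[...,1]>r[...,2]*1.1)&(r[...,1]>35))
b=(h[...,0]>14)&(h[...,0]<26)&(h[...,1]>150);b[250:]=0;b[:170]=0;b[:,:150]=0;b[:,400:]=0;blobs(0,"brass side",b)
# static things: image change over box, case
d=np.abs(r-F["side"]["img"]).sum(2)>60
print("changed px box",d[262:325,248:290].sum(),"case",d[312:400,316:452].sum())
E
```

```text
tcp [0.4363 0.3343 0.2419] yaw -2.27 F [ 0.2  0.  -1.6] -> [-0.4 -0.7 -3.1] turn 0.0
brass wrist [([295, 158, 53, 3, 155], [321.0, 159.0]), ([292, 163, 58, 19, 892], [321.0, 171.0])]
red [([291, 221, 13, 16, 86], [299.0, 229.0]), ([321, 261, 21, 21, 166], [331.0, 271.0])]
green []
brass side []
changed px box 7 case 289
```

```bash
python3 - <<'E'
from h import *
from cell import env
g=env.grab_frame("side")["img"].astype(int);a=F["side"]["img"].astype(int)
d=np.abs(g-a).sum(2)>60;d[:312]=0
y,x=np.where(d);print("changed",x.min(),x.max(),y.min(),y.max(),np.median(x),np.median(y))
h=lambda i:cv2.cvtColor(i.astype(np.uint8),cv2.COLOR_RGB2HSV)
def yl(i):
    k=h(i);m=(k[...,0]>18)&(k[...,0]<28)&(k[...,1]>190)&(k[...,2]>120);m[:300]=0;y,x=np.where(m);return x.min(),x.max(),y.min(),y.max(),m.sum()
print(yl(a),yl(g))
w=(g[...,1]-g[...,0]>8)&(g[...,1]>=g[...,2])
_,_,st,ce=cv2.connectedComponentsWithStats(w.astype(np.uint8));print([(st[i].tolist(),ce[i].round()) for i in range(1,len(st)) if st[i][4]>15])
E
```

```text
changed 0 380 312 399 87.0 335.0
(np.int64(317), np.int64(450), np.int64(311), np.int64(399), np.int64(439)) (np.int64(317), np.int64(450), np.int64(311), np.int64(399), np.int64(406))
[([301, 203, 7, 8, 23], array([304., 206.])), ([305, 208, 5, 7, 24], array([307., 211.])), ([308, 212, 10, 7, 26], array([313., 215.])), ([310, 218, 8, 10, 44], array([314., 222.])), ([249, 263, 35, 22, 74], array([268., 272.]))]
```

```bash
python3 -c "
from cell import env
print(env.hand_in())"
```

```text
the job is handed in; nothing more can be done
None
```

I flipped the lever open, hung green and then red on the spare hook, stood brass upright in the tray, and handed the job in at about 28 s; the hand-in returned no verdict.

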